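Pair the children's clogs on the hallway mat

TASK

Two left clogs stand on the shoe mat: pair each with the right clog of its colour. Set each right clog the right way up on the mat, close beside its left partner (a few centimetres between them) on that partner's right-hand side, parallel, toes level and pointing the same way. One right clog lies upside down and has to be turned over; set them down gently without letting them drop or topple over, and leave the left clogs, pail, scoop and brush where they are.

Things in the scene. Friction and masses are not known exactly. Their poses are not given: they have to be found in the camera images.
- mat: Dark rubber shoe mat fixed on the table, 200 (x) x 420 (y) x 8 mm; origin under its centre, top at 8 mm. The left clogs stand across it with about 124 mm free between them, and as much room right of the right-hand one.
- blue_left: Blue left clog. Rigid child's clog, white sole, 140 long x 56 wide x 50 mm high, 100 g. Origin: middle of the underside; x to the toe, y to the wearer's left, z up out of the opening. Flat flanks from heel to x=42, 38 mm high by the opening (x<0), 50 at toe cap and heel. Round toe; flat heel 56 x 50 mm, can stand on it. Stands on the mat, toe about +x.
- yellow_left: Yellow left clog. Rigid child's clog, white sole, 140 long x 56 wide x 50 mm high, 100 g. Origin: middle of the underside; x to the toe, y to the wearer's left, z up out of the opening. Flat flanks from heel to x=42, 38 mm high by the opening (x<0), 50 at toe cap and heel. Round toe; flat heel 56 x 50 mm, can stand on it. Stands on the mat, toe about +x.
- blue_right: Blue right clog. Rigid child's clog, white sole, 140 long x 56 wide x 50 mm high, 100 g. Origin: middle of the underside; x to the toe, y to the wearer's left, z up out of the opening. Flat flanks from heel to x=42, 38 mm high by the opening (x<0), 50 at toe cap and heel. Round toe; flat heel 56 x 50 mm, can stand on it. Starts UPSIDE DOWN on the table (sole up, z down).
- yellow_right: Yellow right clog. Rigid child's clog, white sole, 140 long x 56 wide x 50 mm high, 100 g. Origin: middle of the underside; x to the toe, y to the wearer's left, z up out of the opening. Flat flanks from heel to x=42, 38 mm high by the opening (x<0), 50 at toe cap and heel. Round toe; flat heel 56 x 50 mm, can stand on it. Starts upright on the table.
- blue_right_toe (a point): Tip of the toe of the blue right clog at sole level, 70 mm ahead of its origin
- blue_right_heel (a point): Back of the heel of the blue right clog at sole level, 70 mm behind its origin
- yellow_right_toe (a point): Tip of the toe of the yellow right clog at sole level, 70 mm ahead of its origin
- yellow_right_heel (a point): Back of the heel of the yellow right clog at sole level, 70 mm behind its origin
- pail: Closed dark grey pail, 148 mm across the lid, 168 mm high, about 0.9 kg; origin under its centre. Bystander.
- scoop: White slotted scoop lying flat, 230 x 104 x 25 mm; origin at the neck, blade to +x (106 mm), handle to -x (130 mm). Bystander.
- brush: Green hard silicone brush lying bristles down, 182 x 50 x 29 mm; origin near its middle, head to +x, handle to -x. Bystander.
Not all that is in view belongs to the job. Leave any orange or red look-alike of the blue_right alone.

How it is judged:
By the outcome, as a careful person would: the job done as asked, in the order asked, and still so for the second after the job is handed in, with the robot touching nothing.
It also fails if it takes over 72 s, if anything falls off the work surface, if the arm or the gripper's body presses on something with over 40 N, if the wrist force passes 120 N, or if a joint passes its speed limit or range.

ROBOT

A 6-joint arm with a two-finger parallel gripper is mounted at the origin on the work surface. World frame = base frame: x ahead of the robot, y to its left, z up, the work surface at z = 0. Lengths are in m, angles in rad, forces in N, time in s.
With the tool pointing down it reaches from about 0.275 to 0.975 m from the base axis. Payload 8.4 kg.
Tool frame: the origin (TCP) lies midway between the tips of the shut fingers; the grasp point (between the pads) lies behind it (manip.grip_point_offset is the z of the grasp point in the tool frame, in m); z points along the fingers, y is the line along which they close (so a half turn about z gives the same grasp; the last joint's range is limited). The gripper opens to 92 mm and grips with 3 to 60 N. Pads are 20 mm wide; open, the fingers measure 128 mm over their backs; the gripper's body (75 mm by 189 mm) begins 69 mm behind the grasp point.
Start: joints at [-1.223, 0.353, 1.633, -0, 1.155, -0.002], TCP at [0.214, -0.587, 0.215] pointing down, gripper open.
Joint ranges: [-2.63, 2.63], [-0.92, 2.1], [0.06, 2.66], [-1.3, 4.44], [0, 2.69], [-3.02, 3.02]. Speed limits (rad/s): [2.22, 2.22, 2.79, 3.14, 3.14, 3.14].

INTERFACE

Orientations are given as a unit quaternion [x, y, z, w].
In Python, from workcell import manip, ik, get_image, camera_model gives the robot as it stands. Calls block until the motion is done:
- manip.move_ptp(position, orientation): joint-space move of the TCP to a pose.
- manip.move_linear(position, attitude=None, velocity=0.15): straight line of the TCP; attitude=None keeps the orientation; velocity is the mean speed in m/s.
- manip.set_joints(angles): joint-space move.
- manip.gripper_open() and manip.close_gripper(grip_force=None): open the fingers fully, or close them until they stop; grip_force is the grip in N (None keeps the last).
- manip.pause(seconds).
- ik(position, orientation): joint angles nearest the present ones, or None.
- manip.state(): the state.
- get_image(name): name is "scene" or "top"; returns the picture (384x512x3 uint8, red, green, blue); there is no depth.
- camera_model(name): a dict with "camera_matrix" (3x3 intrinsics, pixels), "k1" (the pictures are not rectified: a ray, as slopes to the right and down, at radius r is drawn at 1 + k1 r^2 times it, then the intrinsics apply), "rvec" (rotation vector, rad) and "tvec" (3), from world to camera coordinates, as OpenCV has them. Camera axes: x right, y down, z forward; pixel columns grow to the right and rows downward; lengths in m; the calibration is good to about 2 mm. A picture is of the moment at which its call begins. camera_model takes no time and is no camera call.
A pose or a line that the arm cannot do raises manip.MotionError and nothing moves.
- manip.sign_off(): hands the job in; it is judged then, once.
The state is a dict: "time_s": time; "joint_pos": joint angles; "joint_velocities": joint speeds; "joint_efforts": joint torques, N m; "tool_pos": TCP position; "tcp_rot": TCP orientation; "force": force on the tool from outside, world axes, zero at the start; "moment": the same for the moment, N m; "width": finger opening in m; "grip_force": force on a finger pad.
Only numpy, scipy, OpenCV 4.12 (cv2) and the standard library are available. Lean on these libraries where they do the work, as an engineer would, in place of code of your own. Each camera call takes 0.05 s, during which the arm holds its last target. There are 200 camera calls.

## Working session

There is one attempt and no reset: what is moved stays moved. The work goes in short steps, each a Python script; the robot and the scene stay as the last script left them, time stands still between calls to the robot, and variables do not carry over. Pictures are saved under pics/ and viewed, at most 10 in all, crops included, and the job is handed in when it is done.

```bash
mkdir -p pics; ls; python3 - <<'E'
from workcell import manip, ik, get_image, camera_model
import cv2
for n in("top","scene"):
    im=get_image(n); cv2.imwrite(f"pics/{n}0.png",cv2.resize(im[:,:,::-1],(800,600),interpolation=cv2.INTER_CUBIC)); cv2.imwrite(f"{n}_raw.png",im[:,:,::-1]); print(camera_model(n))
print(manip.grip_point_offset, manip.state())
E
```

```text
pics
{'camera_matrix': array([[393.70912296,   0.        , 250.95296616],
       [  0.        , 393.70912296, 186.89404163],
       [  0.        ,   0.        ,   1.        ]]), 'k1': -0.005694142742650889, 'rvec': array([ 2.1244615 , -2.18290121,  0.15916427]), 'tvec': array([-0.11901616,  0.58756806,  1.08337524])}
{'camera_matrix': array([[434.6766812 ,   0.        , 256.09169265],
       [  0.        , 434.6766812 , 189.68427687],
       [  0.        ,   0.        ,   1.        ]]), 'k1': -0.0672642085109051, 'rvec': array([ 1.84945168,  1.86924516, -0.63806827]), 'tvec': array([ 0.12274932, -0.42826625,  1.86408249])}
-0.0187 {'time_s': 0.1, 'joint_pos': array([-1.22337219e+00,  3.53554417e-01,  1.63403378e+00,  9.64632562e-07,
        1.15518998e+00, -2.35526431e-03]), 'joint_velocities': array([-1.55462314e-03, -1.96776016e-05, -2.09511685e-03, -2.07057942e-04,
        3.82389792e-05,  4.59615281e-04]), 'joint_efforts': array([ 1.09167533e-03, -5.94906127e+01, -3.34935522e+01,  7.00485706e-02,
        1.83519430e-02, -2.75634466e-05]), 'tool_pos': array([ 0.21406287, -0.58674425,  0.21396516]), 'tcp_rot': array([ 9.84745598e-01,  1.73999301e-01, -1.01330643e-04, -5.84037054e-04]), 'force': array([-0.05304025, -1.03177003, -0.3648654 ]), 'moment': array([-0.04246676, -0.00175631, -0.0002494 ]), 'grip_force': 0.0, 'width': 0.09184943816150869}
```

View pics/top0.png

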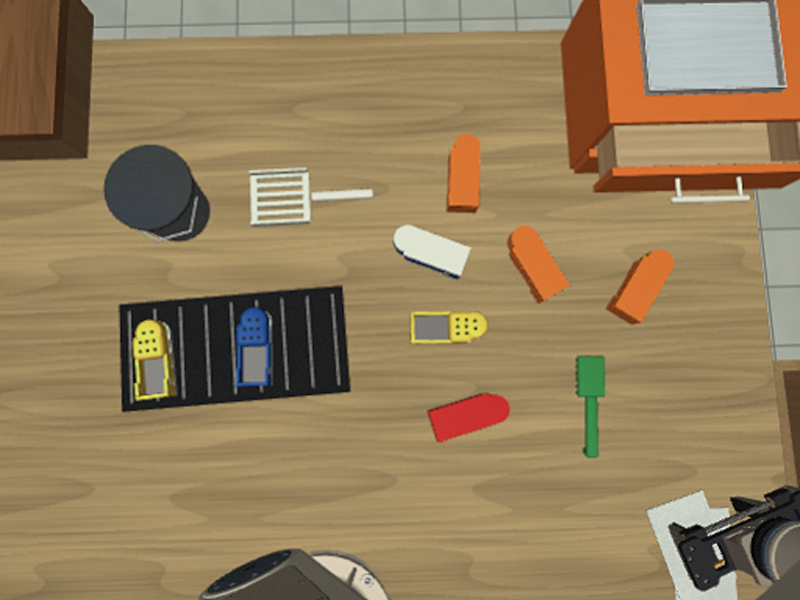

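View pics/scene0.png

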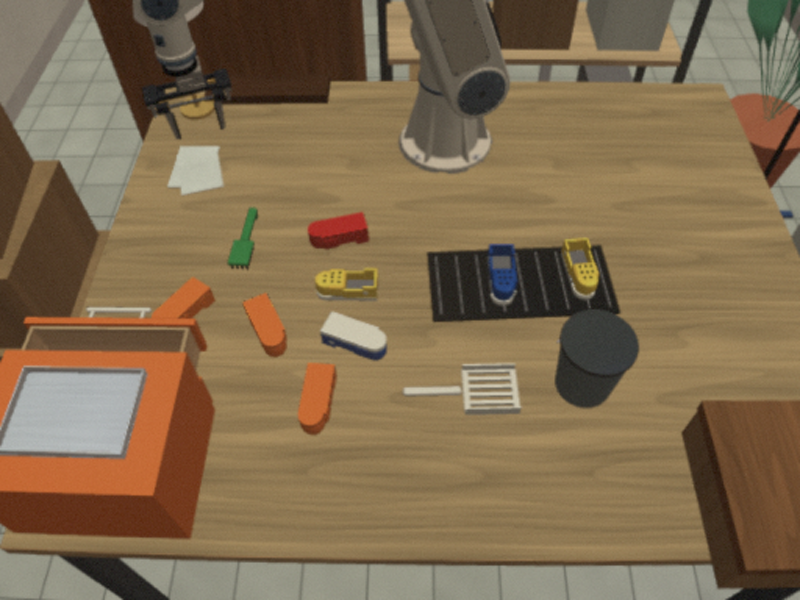

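Top view (800x600 pixels): the only loose yellow clog is at (448,327) and is upright, so that is yellow_right. The blue candidate is the white-soled one at (432,251) with a blue rim showing. Orange (463,172), (537,263), (642,285) and red (469,417) are look-alikes to leave alone. I'll check this in a crop and fit the poses.

```bash
cat > vis.py <<'E'
import numpy as np, cv2
from scipy.optimize import minimize
from workcell import camera_model
CM={n:camera_model(n) for n in("top","scene")}
def proj(P,n):
    c=CM[n]
    return cv2.projectPoints(np.asarray(P,float).reshape(-1,1,3),c["rvec"],c["tvec"],c["camera_matrix"],np.array([c["k1"],0,0,0,0]))[0].reshape(-1,2)
def pix2w(u,z,n="top"):
    c=CM[n]; K=c["camera_matrix"]
    r=cv2.undistortPoints(np.array([[u]],float),K,np.array([c["k1"],0,0,0,0]))[0,0]
    R=cv2.Rodrigues(c["rvec"])[0]; o=-R.T@c["tvec"]; d=R.T@np.array([*r,1]); return o+d*(z-o[2])/d[2]
th=np.linspace(-np.pi/2,np.pi/2,13)
FP=np.r_[[[-.07,-.028],[-.07,.028]],np.c_[.042+.028*np.cos(th),.028*np.sin(th)]]
def outline(p,z0,z1):
    c,s=np.cos(p[2]),np.sin(p[2]); q=FP@np.array([[c,s],[-s,c]])+p[:2]
    return np.r_[np.c_[q,np.full(len(q),z0)],np.c_[q,np.full(len(q),z1)]]
S=8
def hullmask(pts,box):
    x,y,w,h=box; m=np.zeros((h*S,w*S),np.uint8)
    cv2.fillConvexPoly(m,np.round(((pts+.5)-[x,y])*S).astype(np.int32),1); return m
def colmask(img,kind):
    h=cv2.cvtColor(img,cv2.COLOR_BGR2HSV)
    if kind=="yellow": return cv2.inRange(h,(22,120,70),(35,255,255))
    b=cv2.inRange(h,(105,110,30),(130,255,255))
    return b if kind=="blue" else b|cv2.inRange(h,(0,0,165),(180,60,255))
def fit(imgs,kind,p0,z0,z1,cams=("top","scene")):
    T=[]
    for n in cams:
        m=colmask(imgs[n],kind); c=proj(outline(p0,z0,z1),n); x,y=(c.min(0)-10).astype(int); X,Y=(c.max(0)+10).astype(int)
        sub=m[y:Y,x:X]; k,l,st,_=cv2.connectedComponentsWithStats(cv2.dilate(sub,np.ones((3,3))))
        i=1+st[1:,4].argmax(); sub=sub*(l==i); pts=np.argwhere(sub)[:,::-1]
        h=cv2.convexHull(np.vstack([pts+d for d in((0,0),(1,0),(0,1),(1,1))]).astype(np.int32))[:,0]-.5+[x,y]
        b=(x,y,X-x,Y-y); T.append((n,b,hullmask(h,b)))
    def cost(p):
        e=0
        for n,b,m in T:
            r=hullmask(cv2.convexHull(proj(outline(p,z0,z1),n).astype(np.float32))[:,0],b); e+=1-(r&m).sum()/(r|m).sum()
        return e/len(T)
    p0=np.array(p0,float)
    r=minimize(cost,p0,method="Nelder-Mead",options=dict(initial_simplex=np.vstack([p0,p0+[.012,0,0],p0+[0,.012,0],p0+[0,0,.15]]),xatol=1e-4,fatol=1e-4))
    return r.x,r.fun
E
cat > m.py <<'E'
from vis import *
I={n:cv2.imread(f"{n}_raw.png") for n in("top","scene")}
def ini(a,b,z):   # toe, heel pixels in 800 picture
    t,h=[pix2w(np.array(q)*.64,z)[:2] for q in(a,b)]; d=t-h; return [*((t+h)/2),np.arctan2(d[1],d[0])]
for nm,k,a,b,z0,z1 in[("YL","yellow",(148,320),(155,398),.018,.056),("BL","blue",(253,308),(255,385),.018,.056),("YR","yellow",(487,327),(411,328),.01,.049),("BR","sole",(395,238),(467,263),.002,.05)]:
    for cams in(("top",),("top","scene")):
        p,e=fit(I,k,ini(a,b,z1),z0,z1,cams); print(nm,cams,p.round(4),round(e,3))
    o=proj(outline(p,z0,z1),"top")
    J=I["top"]
for q in((120,303),(342,287),(350,391),(123,410)): print("mat",pix2w(np.array(q)*.64,.008).round(3))
print("pail lid",pix2w(np.array((148,188))*.64,.168))
c=cv2.resize(J[135:225,60:330],None,fx=2.9,fy=2.9,interpolation=cv2.INTER_CUBIC)
d=cv2.resize(J[135:225,245:330],(520,550),interpolation=cv2.INTER_CUBIC)
cv2.imwrite("pics/crop1.png",d)
E
python3 m.py
```

```text
YL ('top',) [0.474  0.3014 0.0917] 0.051
YL ('top', 'scene') [0.4733 0.3011 0.0777] 0.07
BL ('top',) [ 0.4912  0.1196 -0.003 ] 0.06
BL ('top', 'scene') [0.491  0.119  0.0057] 0.101
YR ('top',) [ 0.5192 -0.2349 -1.5851] 0.036
YR ('top', 'scene') [ 0.5189 -0.2354 -1.5647] 0.097
BR ('top',) [ 0.6641 -0.2078  1.1686] 0.041
BR ('top', 'scene') [ 0.6634 -0.2082  1.1573] 0.203
mat [0.582 0.375 0.008]
mat [ 0.601 -0.041  0.008]
mat [ 0.407 -0.053  0.008]
mat [0.384 0.363 0.008]
pail lid [0.75109223 0.26579488 0.168     ]
```

View pics/crop1.png

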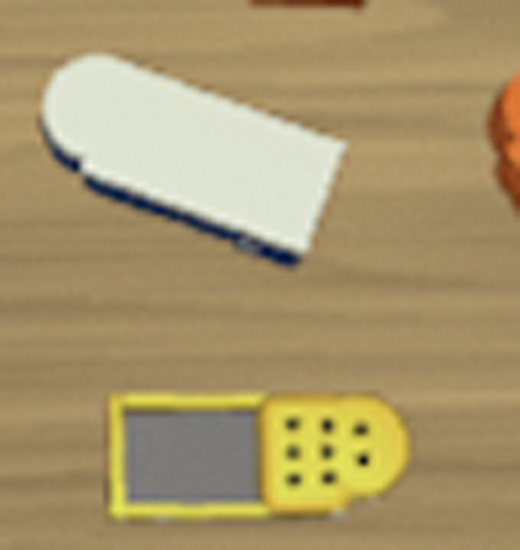

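The crop confirms it: blue_right is the white sole with a blue rim, toe at upper left (75,90) and heel near (320,205). Yellow_right is upright with its heel wall at x≈117 and its opening running from 125 to 262. In the narrow gap I'll carry the yellow clog by its heel wall, with the fingers closing along the clog. First I'll check reachability for all the planned poses.

```bash
cat > rob.py <<'E'
import numpy as np
from scipy.spatial.transform import Rotation as Ro
from workcell import manip, ik, get_image
G=abs(manip.grip_point_offset)
YL=np.array([.4737,.3012,.085]); BL=np.array([.4911,.1193,.001]); YR=np.array([.519,-.2352,-1.575]); BR=np.array([.6638,-.208,1.163])
def clogR(yaw,pitch=0,flip=0): # pitch: toe up; flip=180 about own x-y plane handled via pitch
    return Ro.from_euler("z",yaw)*Ro.from_euler("y",-pitch)
def offset(p,dx,dy):
    c,s=np.cos(p[2]),np.sin(p[2]); return np.array([p[0]+c*dx-s*dy,p[1]+s*dx+c*dy,p[2]])
# tool attitudes in the clog frame
def toolheel(sg): # pointing down, closing along clog x
    y=np.array([sg,0,0.]); z=np.array([0,0,-1.]); return Ro.from_matrix(np.c_[np.cross(y,z),y,z])
def toolflank(a,sg): # approach from direction (cos a, 0, sin a) in the clog frame, closing along clog y
    z=-np.array([np.cos(a),0,np.sin(a)]); y=np.array([0,sg,0.]); return Ro.from_matrix(np.c_[np.cross(y,z),y,z])
def pose(org,R,g,T,back=0): # clog origin, attitude, grasp point in clog, tool in clog -> tcp pos, quat
    A=R*T; return np.asarray(org)+R.apply(g)+A.apply([0,0,G-back]),A.as_quat()
GH=np.array([-.0665,0,.041])
YT=offset(YL,0,-.086)
G1=np.array([.010,0,.020]); G2=np.array([.015,0,.030]); A1=np.radians(-60); A2=np.radians(60)
# BR flip: upside down = pitch -180 seen with heading yaw+pi ; lifting toe to pitch -270=+90
def bR(yaw_toe,pitch): return Ro.from_euler("z",yaw_toe)*Ro.from_euler("y",-pitch)
E
cat > chk.py <<'E'
from rob import *
def show(n,p,q): 
    j=ik(p,q); print(n,None if j is None else np.round(j,2))
for sg in(1,-1):
    T=toolheel(sg)
    for b in(0,.15): 
        show(f"ygrasp{sg} {b}",*pose([*YR[:2],b],clogR(YR[2]),GH,T)); show(f"yplace{sg} {b}",*pose([*YT[:2],.009+b],clogR(YT[2]),GH,T))
        show(f"bheel{sg} {b}",*pose([*offset(BL,0,-.086)[:2],.009+b],clogR(BL[2]),GH,T))
# upside down: heading h of toe; toe up turns: R=Rz(h)*Ry(-th)*Rx(pi)?  sole up, toe along h: Rz(h)Rx(pi); toe up: Rz(h)Ry(-th)Rx(pi)
up=lambda h,th: Ro.from_euler("z",h)*Ro.from_euler("y",-th)*Ro.from_euler("x",np.pi)
for sg in(1,-1):
    show(f"b1 {sg}",*pose([*BR[:2],.05],up(BR[2],0),G1,toolflank(A1,sg)))
    for hd in(40,70,90,110,140,180):
        h=np.radians(hd); S=np.array([.52,-.16])
        show(f"stand {sg} {hd}",*pose([*S,.072],up(h,np.pi/2),G1,toolflank(A1,sg)))
        show(f"  b2 {sg}",*pose([*S,.072],up(h,np.pi/2),G2,toolflank(A2,sg)))
    for y in(-30,0,30): show(f"bput {sg}",*pose([*offset(BL,0,-.101)[:2],.01],clogR(BL[2]+np.radians(y)),G2,toolflank(A2,sg)))
E
python3 chk.py
```

```text
ygrasp1 0 [-0.32  0.49  1.94 -0.    0.71  1.26]
yplace1 0 [ 0.47  0.39  2.11 -0.    0.65  0.38]
bheel1 0 [ 0.07  0.34  2.19 -0.    0.61  0.07]
ygrasp1 0.15 [-0.32  0.28  1.84 -0.    1.02  1.26]
yplace1 0.15 [ 0.47  0.14  2.   -0.    1.    0.38]
bheel1 0.15 [ 0.07  0.08  2.07 -0.    0.99  0.07]
ygrasp-1 0 [-0.32  0.49  1.94 -0.    0.71 -1.88]
yplace-1 0 [ 0.47  0.39  2.11 -0.    0.65 -2.76]
bheel-1 0 None
ygrasp-1 0.15 [-0.32  0.28  1.84 -0.    1.02 -1.88]
yplace-1 0.15 [ 0.47  0.14  2.   -0.    1.   -2.76]
bheel-1 0.15 None
b1 1 [-0.06  0.79  1.5  -0.55  1.11  0.66]
stand 1 40 [-0.83  0.67  2.14  1.42  1.06 -1.19]
  b2 1 [ 0.06  0.92  1.41 -0.55  1.73  1.12]
stand 1 70 [-0.78  0.76  1.84  0.95  1.33 -1.07]
  b2 1 [ 0.22  0.79  1.72 -0.82  1.44  1.05]
stand 1 90 [-0.7   0.83  1.65  0.73  1.52 -1.08]
  b2 1 [ 0.3   0.71  1.95 -1.06  1.24  1.09]
stand 1 110 [-0.6   0.89  1.48  0.53  1.7  -1.15]
  b2 1 None
stand 1 140 [-0.43  0.96  1.31  0.24  1.89 -1.36]
  b2 1 [0.17 0.64 2.51 4.01 1.05 1.58]
stand 1 180 [-0.2   0.97  1.3  -0.18  1.91 -1.73]
  b2 1 [-0.69  0.65  2.56  2.47  1.1   1.52]
[... 157 characters left out ...]
.5  -0.55  1.11 -2.48]
stand -1 40 [-0.83  0.67  2.14  1.42  1.06  1.95]
  b2 -1 [ 0.06  0.92  1.41 -0.55  1.73 -2.02]
stand -1 70 [-0.78  0.76  1.84  0.95  1.33  2.08]
  b2 -1 [ 0.22  0.79  1.72 -0.82  1.44 -2.09]
stand -1 90 [-0.7   0.83  1.65  0.73  1.52  2.06]
  b2 -1 [ 0.3   0.71  1.95 -1.06  1.24 -2.05]
stand -1 110 [-0.6   0.89  1.48  0.53  1.7   1.99]
  b2 -1 None
stand -1 140 [-0.43  0.96  1.31  0.24  1.89  1.78]
  b2 -1 [ 0.17  0.64  2.51  4.01  1.05 -1.56]
stand -1 180 [-0.2   0.97  1.3  -0.18  1.91  1.41]
  b2 -1 [-0.69  0.65  2.56  2.47  1.1  -1.62]
bput -1 [-0.12  0.68  1.7   0.21  1.25  1.86]
bput -1 [0.03 0.71 1.65 0.01 1.31 1.59]
bput -1 [ 0.17  0.69  1.69 -0.18  1.26  1.31]
```

```bash
python3 - <<'E'
from rob import *
import cv2
T=toolheel(1); R=clogR(YR[2])
b=offset(YR,-.005,0)
manip.move_ptp(*pose([*b[:2],.10],R,GH,T))
manip.move_linear(pose([*b[:2],0],R,GH,T)[0],velocity=.12)
print(manip.state()["force"].round(1))
manip.close_gripper(30); s=manip.state(); print(s["width"],s["grip_force"],s["time_s"])
manip.move_linear(pose([*b[:2],.03],R,GH,T)[0],velocity=.1)
for n in("top","scene"): cv2.imwrite(f"{n}_1.png",get_image(n)[:,:,::-1])
a=cv2.imread("scene_1.png")[130:280,170:330]; cv2.imwrite("pics/lift1.png",cv2.resize(a,(640,600),interpolation=cv2.INTER_CUBIC))
E
```

```text
[-0.2 -0.5  0. ]
0.0056362842507219615 30.00009298324585 4.2583
```

View pics/lift1.png

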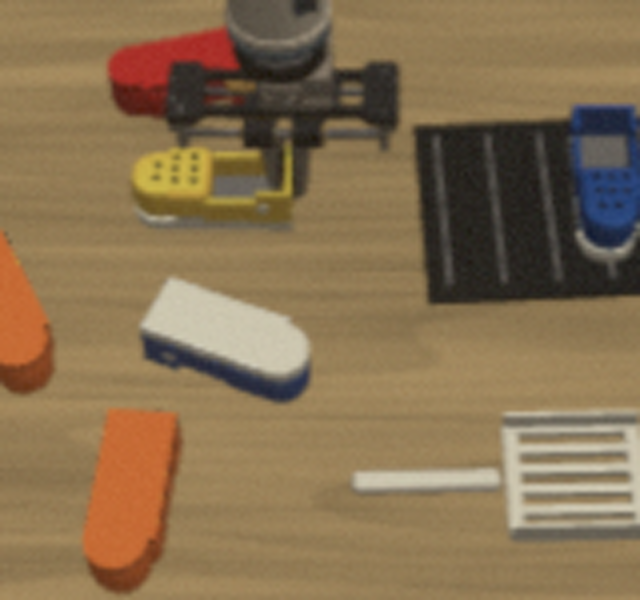

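The enlarged scene view shows the yellow clog held level by its heel wall (pads at about (290,170)) and clear of the table. Nothing else has been disturbed. Placing it now.

```bash
sed -i 's/-.0665,0,.041/-.0672,0,.041/' rob.py; python3 - <<'E'
from rob import *
import cv2
T=toolheel(1); R=clogR(YT[2])
p,_=pose([*offset(YR,-.005,0)[:2],.12],clogR(YR[2]),GH,T); manip.move_linear(p,velocity=.3)
manip.move_ptp(*pose([*YT[:2],.12],R,GH,T))
manip.move_linear(pose([*YT[:2],.02],R,GH,T)[0],velocity=.15)
f0=manip.state()["force"][2]
z=.012
while z>.005:
    manip.move_linear(pose([*YT[:2],z],R,GH,T)[0],velocity=.03)
    f=manip.state()["force"][2]-f0
    if f>1.5: break
    z-=.001
print("contact z",z,f)
manip.gripper_open(); manip.pause(.1)
for n in("top","scene"): cv2.imwrite(f"{n}_2a.png",get_image(n)[:,:,::-1])
manip.move_linear(pose([*YT[:2],.10],R,GH,T)[0],velocity=.25)
print(manip.state()["time_s"])
E
```

```text
contact z 0.006999999999999997 17.03905094339285
11.2167
```

```bash
cat >> rob.py <<'E'
up=lambda h,th: Ro.from_euler("z",h)*Ro.from_euler("y",-th)*Ro.from_euler("x",np.pi)
S=np.array([.52,-.16]); HS=np.radians(80)
def down(f,z,zmin,thr=1.5):
    f0=manip.state()["force"][2]
    while z>zmin:
        manip.move_linear(f(z),velocity=.03); d=manip.state()["force"][2]-f0
        if d>thr: break
        z-=.0005
    print("contact",round(z,4),round(d,1))
E
python3 - <<'E'
from rob import *
import cv2
T=toolflank(A1,1); R=up(BR[2],0); o=[*BR[:2],.05]
manip.move_ptp(*pose([*BR[:2],.15],R,G1,T,.03))
for n in("top","scene"): cv2.imwrite(f"{n}_2.png",get_image(n)[:,:,::-1])
manip.move_linear(pose(o,R,G1,T)[0],velocity=.15)
print(manip.state()["force"].round(1))
manip.close_gripper(30); s=manip.state(); print(s["width"],s["grip_force"])
manip.move_linear(pose([*BR[:2],.18],R,G1,T)[0],velocity=.2)
R2=up(HS,np.pi/2)
manip.move_ptp(*pose([*S,.15],R2,G1,T))
for n in("top","scene"): cv2.imwrite(f"{n}_3.png",get_image(n)[:,:,::-1])
manip.move_linear(pose([*S,.076],R2,G1,T)[0],velocity=.15)
a=cv2.imread("scene_3.png")[100:280,150:420]; b=cv2.imread("top_2.png")[150:300,50:275]
cv2.imwrite("pics/c3.png",np.vstack([cv2.resize(a,(450,300),interpolation=cv2.INTER_CUBIC),cv2.resize(b,(450,300),interpolation=cv2.INTER_CUBIC)]))
s=manip.state();print(s["time_s"],s["force"].round(1),s["width"])
from vis import *
I={n:cv2.imread(f"{n}_2.png") for n in("top","scene")}
for n,k,p in(("YL","yellow",YL),("BL","blue",BL),("YR","yellow",YT)):
    print(n,fit(I,k,p,.018,.056,("top",)))
E
```

```text
[0.8 0.1 0. ]
0.05646820053496575 29.833101108670235
17.575 [ 0.6  0.  -0.6] 0.05605030408317436
YL (array([0.47657132, 0.30231038, 0.07164823]), np.float64(0.321625344352617))Traceback (most recent call last):
  File "<stdin>", line 20, in <module>
  File "vis.py", line 31, in fit
    i=1+st[1:,4].argmax(); sub=sub*(l==i); pts=np.argwhere(sub)[:,::-1]
        ~~~~~~~~~~~~~~~^^
ValueError: attempt to get argmax of an empty sequence
```

View pics/c3.png

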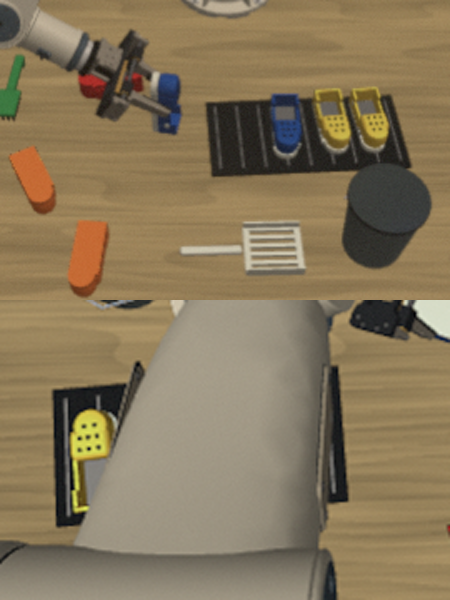

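Top half: the blue clog hangs toe-up at (165,100), and both yellow clogs stand parallel on the mat at (333,115) and (370,115). In the bottom half the arm hides most of the mat. Next I'll stand the blue clog on its heel and change the grip.

```bash
python3 - <<'E'
from rob import *
import cv2
T=toolflank(A1,1); R=up(HS,np.pi/2)
down(lambda z:pose([*S,z],R,G1,T)[0],.0725,.067)
manip.gripper_open(); manip.pause(.1)
p=pose([*S,.07],R,G1,T,.09)[0]; manip.move_linear(p,velocity=.25)
manip.move_linear(p+[0,0,.13],velocity=.35)
T=toolflank(A2,1)
p,q=pose([*S,.07],R,G2,T,.10)
manip.move_ptp(p+[0,0,.12],q)
for n in("top","scene"): cv2.imwrite(f"{n}_4.png",get_image(n)[:,:,::-1])
print(manip.state()["time_s"])
a=cv2.imread("scene_4.png")[100:250,150:350]; b=cv2.imread("top_4.png")[150:300,50:300]
cv2.imwrite("pics/c4.png",np.vstack([cv2.resize(a,(400,300),interpolation=cv2.INTER_CUBIC),cv2.resize(b,(500,300),interpolation=cv2.INTER_CUBIC)[:,:400]]))
E
```

```text
contact 0.0695 5.5
22.7917
```

View pics/c4.png

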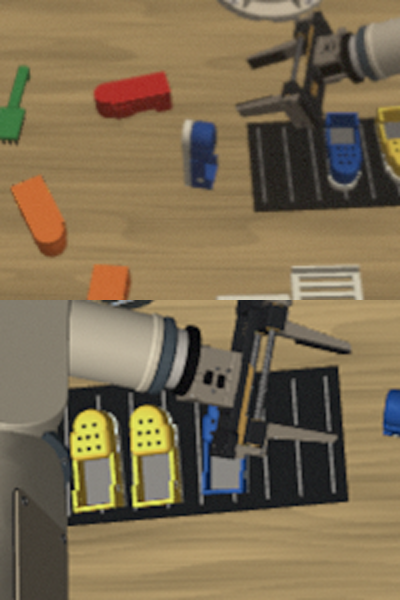

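The blue clog stands on its heel, with its sole on the left in the scene crop at (200,155). Now I'll take it from the opening side, lay it upright and set it down right of blue_left.

```bash
python3 - <<'E'
from rob import *
import cv2
T=toolflank(A2,1); R=up(HS,np.pi/2)
manip.move_linear(pose([*S,.07],R,G2,T,.10)[0],velocity=.25)
manip.move_linear(pose([*S,.07],R,G2,T)[0],velocity=.15)
manip.close_gripper(30); s=manip.state(); print(s["width"],s["force"].round(1))
manip.move_linear(pose([*S,.19],R,G2,T)[0],velocity=.25)
B=offset(BL,0,-.101); R=clogR(BL[2])
manip.move_ptp(*pose([*B[:2],.12],R,G2,T))
manip.move_linear(pose([*B[:2],.015],R,G2,T)[0],velocity=.15)
down(lambda z:pose([*B[:2],z],R,G2,T)[0],.0105,.006)
manip.gripper_open(); manip.pause(.1)
manip.move_linear(pose([*B[:2],.008],R,G2,T,.1)[0],velocity=.25)
T=toolheel(1)
manip.move_ptp(*pose([*offset(B,-.15,-.2)[:2],.12],R,GH,T))
for n in("top","scene"): cv2.imwrite(f"{n}_5.png",get_image(n)[:,:,::-1])
print(manip.state()["time_s"])
b=cv2.imread("top_5.png")[150:300,50:300]
cv2.imwrite("pics/c5.png",cv2.resize(b,(750,450),interpolation=cv2.INTER_CUBIC))
from vis import *
I={"top":cv2.imread("top_5.png")}
for n,k,p in(("YL","yellow",YL),("BL","blue",BL),("YR","yellow",YT),("BR","blue",B)):
    try: p,e=fit(I,k,p,.018,.056,("top",)); print(n,p.round(4),round(e,3))
    except Exception as x: print(n,x)
E
```

```text
0.055970320067820184 [0.4 0.6 1.5]
contact 0.008 3.1
32.75
YL [0.474  0.3011 0.0775] 0.052
BL [ 0.4916  0.1194 -0.0006] 0.06
YR [0.4783 0.2196 0.1019] 0.055
BR [0.4898 0.0226 0.0044] 0.056
```

View pics/c5.png

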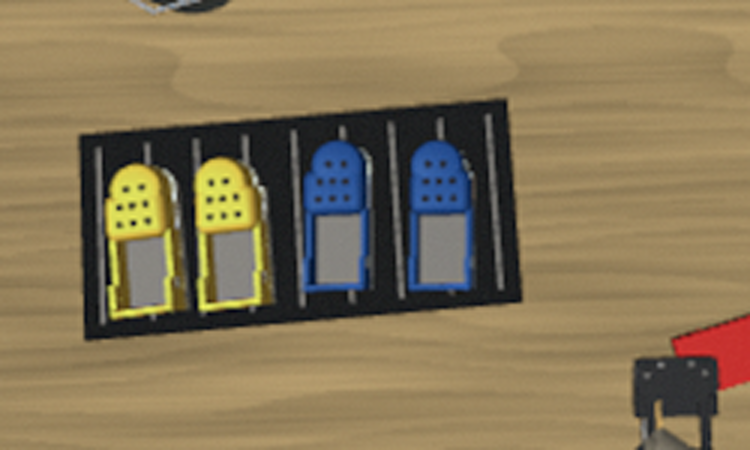

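Both pairs now stand upright: yellow at (140,240) and (230,235), blue at (337,215) and (440,215). The yellow gap is about 25 mm, parallel and level, and the left clogs haven't moved. The blue gap is about 41 mm, so I'll move it 13 mm closer with a heel-wall grip.

```bash
python3 - <<'E'
from rob import *
import cv2
T=toolheel(1); R=clogR(0.001); B=np.array([.4905,.0208]); D=np.array([.4913,.0208+.013])
b=B-[.005,0]
manip.move_ptp(*pose([*b,.12],R,GH,T))
manip.move_linear(pose([*b,.008],R,GH,T)[0],velocity=.15)
manip.close_gripper(30); print(manip.state()["width"])
manip.move_linear(pose([*b,.016],R,GH,T)[0],velocity=.05)
manip.move_linear(pose([*D,.016],R,GH,T)[0],velocity=.05)
down(lambda z:pose([*D,z],R,GH,T)[0],.0105,.006)
manip.gripper_open(); manip.pause(.1)
manip.move_linear(pose([*D,.12],R,GH,T)[0],velocity=.2)
manip.move_ptp(*pose([*(D+[-.14,-.22]),.15],R,GH,T))
manip.pause(.3)
for n in("top","scene"): cv2.imwrite(f"{n}_6.png",get_image(n)[:,:,::-1])
print(manip.state()["time_s"])
a=cv2.imread("scene_6.png")[130:230,230:430]; b=cv2.imread("top_6.png")[150:290,50:300]
cv2.imwrite("pics/c6.png",np.vstack([cv2.resize(a,(500,250),interpolation=cv2.INTER_CUBIC),cv2.resize(b,(500,280),interpolation=cv2.INTER_CUBIC)]))
from vis import *
I={"top":cv2.imread("top_6.png")}
for n,k,p in(("YL","yellow",YL),("BL","blue",BL),("YR","yellow",YT),("BR","blue",[*D,0])):
    try: p,e=fit(I,k,p,.018,.056,("top",)); print(n,p.round(4),round(e,3))
    except Exception as x: print(n,x)
E
```

```text
0.005397608110018255
contact 0.0075 11.6
42.0
YL [0.4739 0.3011 0.0882] 0.053
BL [ 0.4912  0.1196 -0.0078] 0.06
YR [0.4783 0.2196 0.1008] 0.055
BR [ 0.4885  0.0354 -0.0071] 0.041
```

View pics/c6.png

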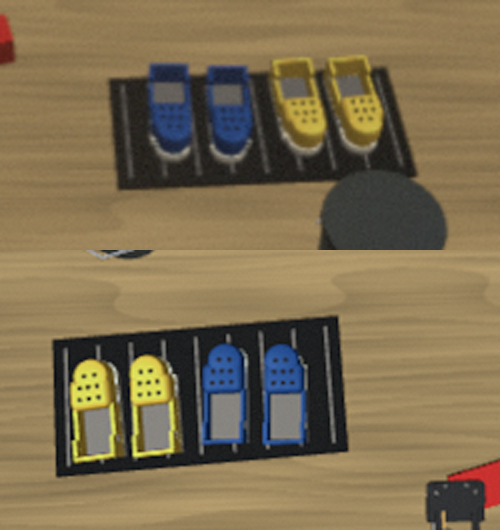

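Both views show the pairs upright, parallel and level: blue at (225,400) and (285,400), yellow at (95,410) and (150,405) in the lower half. The gaps are about 26 and 28 mm, and the gripper is clear, so I'm handing in.

```bash
python3 -c "
from workcell import manip
print(manip.sign_off())"
```

```text
the job is handed in; nothing more can be done
None
```

Both right clogs stand upright on the mat on their partners' right-hand sides, parallel with toes level to about 3 mm and gaps of about 26 mm (yellow) and 28 mm (blue); the left clogs did not move, the bystanders were never touched, and I handed in at about 42 s.

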